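# Lock the length stop against the pipe nipple

## Task

Two cam-lever stop jigs stand on the bench. On the one that holds the galvanized pipe nipple (not the orange coupling), slide the stop along until it is up against the end of the nipple, then flip the stop's cam lever all the way down flat to lock it. Leave the other jig's stop and lever alone, and leave the nipple lying in its cradle against the anvil.

Things in the scene. Friction and masses are not known exactly. Their poses are not given: they have to be found in the camera images.
- nipple: Galvanized pipe nipple, 33 mm diameter, 90 mm long, threaded ends, lying in a cradle (strips 14 mm high) on its jig's base plate, axis 29 mm above the bench, far end within 5 mm of a fixed anvil. Origin: its centre. y: the pipe axis, along the jig from the anvil towards the sliding stop; x and z may turn as it rolls. The anvil is a steel block 58 mm high.
- stop_fin (a point): Middle of the top edge, 100 mm above the bench, of the upright fin (the grip) at the rear of the nipple jig's sliding stop: 14 mm thick along y, 34 mm wide along x, 74 mm tall. y: along the jig, away from nipple; z up. The stop slides only along y (3 N drag), starting 18 to 82 mm short of the nipple. Its front face is 95 mm from here to -y, so it touches when this is 140 mm from the nipple's centre.
- cam_hinge (a point): Middle of the cam lever's hinge, on top of the front block of the nipple jig's stop, 60 mm above the bench, 72.5 mm to -y of the fin. Axes as at stop_fin: hinge axis y, lever towards -x (the robot's side). The block under it is 45 mm along y, top 49 mm above the bench, and ends 37 mm to -x of the hinge; the ears beside the lever are 30 mm apart over all, tops 64 mm high.
- cam_lever (a joint): Angle (rad) of that lever, a steel bar 16 mm wide, 9 mm thick, centre line through the hinge, with a 20 mm ball centred 70 mm from it. It points to -x and up: 0 = 65 degrees above horizontal (open), 1.134 = horizontal (end stop, locked). Starts 0 to 0.2 and stays where left. Pressed down from above: 2 N, rising to about 8 N as the cam bites. Flat, it stays and clamps the stop; bar top 65 mm high.
- spare_lever_tip (a point): Centre of the 20 mm ball at the end of the cam lever of the other jig, of the same build, lever up (ball 105 to 125 mm above the bench), but holding a short fat orange plastic coupling, 48 mm in diameter and 60 mm long. That jig is to be left as it is. Either jig may stand on the left; each is turned up to 0.35 rad from square to the robot.
Mind the look-alikes: they are no part of the job. Leave any purple look-alike of the nipple alone.

How it is judged:
By the outcome, as a careful person would: the job done as asked, in the order asked, and still so for the second after the job is handed in, with the robot touching nothing.
It also fails if it takes over 40 s, if anything falls off the work surface, if the arm or the gripper's body presses on something with over 40 N, if the wrist force passes 120 N, or if a joint passes its speed limit or range.

## Robot

A 7-joint arm with a two-finger parallel gripper is mounted at the origin on the work surface. World frame = base frame: x ahead of the robot, y to its left, z up, the work surface at z = 0. Lengths are in m, angles in rad, forces in N, time in s.
With the tool pointing down it reaches from about 0.425 to 0.875 m from the base axis. Payload 4.7 kg.
Tool frame: the origin (TCP) lies on the mounting face of the last link; the fingertips stand 182 mm ahead of it and the grasp point (between the pads) lies 164 mm ahead of it; x points along the fingers, y is the direction in which the jaws open and shut, and the axes are right-handed (so a half turn about x gives the same grasp; the last joint's range is limited). The gripper opens to 87 mm and grips with 3 to 60 N. Pads are 19 mm wide; open, the fingers measure 117 mm over their backs; the gripper's body (75 mm by 190 mm) begins 51 mm behind the grasp point.
Start: joints at [0.014, 0.321, -0.07, 1.45, 0.023, 1.371, -0.057], TCP at [0.65, -0, 0.405] pointing down, gripper open.
Joint ranges: [-2.86, 2.86], [-0.3, 2.09], [-1.38, 1.24], [0.06, 2.45], [-1.56, 4.7], [0.09, 2.05], [-2.69, 2.69]. Speed limits (rad/s): [2.57, 2.57, 3.14, 3.14, 3.14, 3.14, 3.14].

## Interface

Orientations are given as a unit quaternion [x, y, z, w].
In Python, from bench import telemetry, cams, job_done gives the robot as it stands.
- The arm moves only by the tool step_arm, never from a script. Its argument "plan" is a list of rows, each a list of 5 numbers: the finger opening in cm, from 0 to 8.7, then the shift along the world's x, y, z in cm, then the turn about the world's z in degrees. In form: [[grip, x, y, z, turn], ...]. A call has 1 to 20 rows; each row is the pose to reach, as a shift and turn from the pose commanded when the call began; what a row does not reach only later rows make up. A row lasts 1/10 s, in which the tool goes at most 50 mm and 8.59 degrees, less where a joint would pass 70% of its speed; a pose out of reach is approached as far as the arm can. A call with a gripper value outside its range is refused whole. The fingers move at their own pace and stop on an object; "force" is the grip in N (left out, the last holds). Time passes only in rows, so rows that repeat a pose let the fingers close. It gives the time, the measured TCP pose, the force and the opening at its end, in the units of the state.
- telemetry.get_state(): the state, without advancing time (a new reading comes with each control period).
- cams.read_camera(name): name is "scene" or "side" or "wrist"; returns a dict with "color" (384x512x3 uint8, blue, green, red), "fx", "fy", "cx", "cy" (pixels), "position" and "rotation" of the camera in the world; the wrist camera has in their place "tool_from_camera" (4x4, takes a point from camera to tool coordinates, whose origin is the TCP and whose axes are the tool frame's). Camera axes: x right, y down, z forward; pixel columns grow to the right and rows downward; lengths in m; the calibration is good to about 2 mm. A picture is of the moment at which its call begins: read the wrist's pose just before it. There is no depth.
- job_done(): hands the job in, once; it reports no verdict.
The state is a dict: "t": time; "joints": joint angles; "qd": joint speeds; "joint_efforts": joint torques, N m; "tcp_pos": TCP position; "orientation": TCP orientation; "contact_force": force on the tool from outside, world axes, zero at the start; "ft_torque": the same for the moment, N m; "width": opening from 0.0 (shut) to 1.0 (fully open).
Only numpy, scipy, OpenCV 4.12 (cv2) and the standard library are available. Lean on these libraries where they do the work, as an engineer would, in place of code of your own. Each camera call takes 0.05 s, during which the arm holds its last target.

## Working session

There is one attempt and no reset: what is moved stays moved. The work goes in short steps, Python scripts to look and compute and a tool call to move; the robot and the scene stay as the last step left them, time stands still between calls to the robot, and variables do not carry over. Pictures are saved under pics/ and viewed, and the job is handed in when it is done.

Besides the shell and the picture viewer there is one more tool, called after "Call:" in YAML: its name, and indented under it one key for each argument. step_arm: Moves the arm, as the interface text tells. Its arguments: {"type":"object","properties":{"plan":{"type":"array","items":{"type":"array","items":{"type":"number"}}},"force":{"type":"number"}},"required":["plan"]}

```bash
mkdir -p pics; ls; cat > h.py <<'E'
import numpy as np, cv2, json
from bench import telemetry, cams
from scipy.spatial.transform import Rotation as R
def get(name,save):
    s=telemetry.get_state(); c=cams.read_camera(name)
    cv2.imwrite('pics/%s.png'%save,c['color'])
    K=np.array([[c['fx'],0,c['cx']],[0,c['fy'],c['cy']],[0,0,1]])
    if name=='wrist':
        T=np.eye(4);T[:3,:3]=R.from_quat(s['orientation']).as_matrix();T[:3,3]=s['tcp_pos']
        M=T@np.array(c['tool_from_camera']); P,Rm=M[:3,3],M[:3,:3]
    else:
        P=np.array(c['position']);Rm=np.array(c['rotation'])
        if Rm.shape!=(3,3): Rm=R.from_quat(Rm).as_matrix()
    np.savez('pics/%s.npz'%save,K=K,P=P,R=Rm)
    return c['color']
def ld(save):
    d=np.load('pics/%s.npz'%save); return d['K'],d['P'],d['R']
def ray(save,u,v):
    K,P,Rm=ld(save); d=Rm@np.linalg.inv(K)@np.array([u,v,1.]); return P,d/np.linalg.norm(d)
def plane(save,u,v,z):
    P,d=ray(save,u,v); return P+d*(z-P[2])/d[2]
def tri(a,b):
    # list of (save,u,v)
    A=np.zeros((3,3));y=np.zeros(3);L=[ray(*a),ray(*b)]
    for P,d in L:
        M=np.eye(3)-np.outer(d,d);A+=M;y+=M@P
    X=np.linalg.solve(A,y);return X,[np.linalg.norm((np.eye(3)-np.outer(d,d))@(X-P)) for P,d in L]
def proj(save,X):
    K,P,Rm=ld(save);p=K@(Rm.T@(np.array(X)-P));return p[:2]/p[2]
E
python3 - <<'E'
from h import *
for n in ['scene','side','wrist']:
    get(n,n+'0'); K,P,Rm=ld(n+'0'); print(n,P.round(3),K[0,0],Rm.round(2).tolist())
s=telemetry.get_state();print(s)
E
```

```text
pics
scene [0.737 0.462 0.944] 380.06729601951207 [[-0.85, 0.45, -0.27], [0.53, 0.72, -0.45], [-0.01, -0.53, -0.85]]
side [0.353 0.822 0.609] 387.09330880714595 [[-0.99, -0.08, 0.15], [-0.17, 0.52, -0.83], [-0.02, -0.85, -0.53]]
wrist [0.649 0.084 0.383] 283.8956921801389 [[1.0, 0.0, -0.0], [0.0, -0.95, -0.3], [-0.0, 0.3, -0.95]]
{'t': 0.15, 'joints': array([ 0.01411532,  0.32162182, -0.07009394,  1.45142175,  0.02259829,
        1.37082406, -0.05689006]), 'qd': array([ 2.06964563e-03, -2.42895194e-03, -1.80848579e-05, -2.27401835e-03,
        1.88308140e-03, -3.77116835e-04, -1.37757134e-06]), 'joint_efforts': array([ 2.16972071e-04, -4.91794288e+01, -4.04079035e-01, -3.12878716e+01,
       -6.39387709e-02,  4.04033612e-02,  9.90178205e-05]), 'tcp_pos': array([ 6.49830709e-01, -3.54347427e-05,  4.03919174e-01]), 'orientation': array([-0.49960014, -0.50035706,  0.5003856 , -0.49965665]), 'contact_force': array([-0.5147928 ,  0.19038728,  0.08922533]), 'ft_torque': array([0.00747717, 0.00840031, 0.01957123]), 'width': 0.998423576743195}
```

View pics/scene0.png

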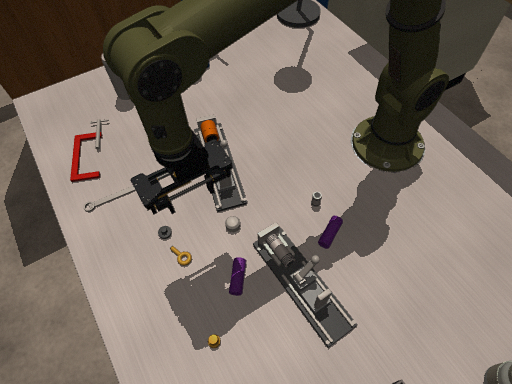

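View pics/side0.png

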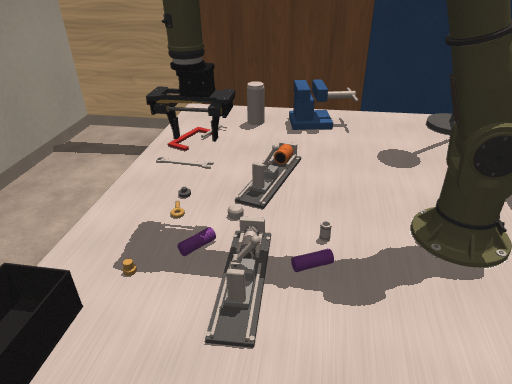

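View pics/wrist0.png

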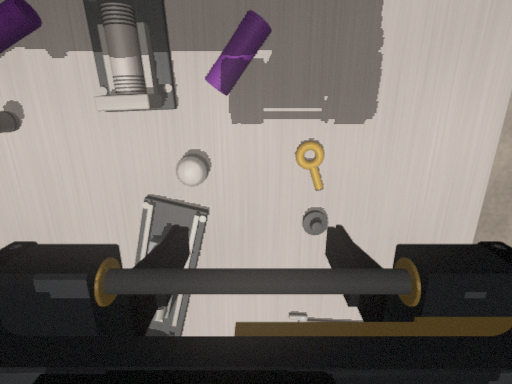

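```bash
python3 -c "
from scipy.spatial.transform import Rotation as R
print(R.from_quat([-0.4996,-0.50036,0.50039,-0.49966]).as_matrix().round(3))"
```

```text
[[-0.001  1.     0.   ]
 [-0.     0.    -1.   ]
 [-1.    -0.001  0.   ]]
```

Scene: the nipple jig (grey threaded nipple at about (280,248), lever ball (315,259), fin (323,297)) stands on the left at +y. The spare jig with the orange coupling (209,130) is on the right. I'll take close crops of both.

```bash
python3 - <<'E'
import cv2
a=cv2.imread('pics/scene0.png')[215:350,240:370];b=cv2.imread('pics/side0.png')[210:345,190:320]
cv2.imwrite('pics/crop_s.png',cv2.resize(a,None,fx=4.4,fy=4.4,interpolation=cv2.INTER_CUBIC))
cv2.imwrite('pics/crop_d.png',cv2.resize(b,None,fx=4.4,fy=4.4,interpolation=cv2.INTER_CUBIC))
E
```

```text
(no output)
```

View pics/crop_s.png

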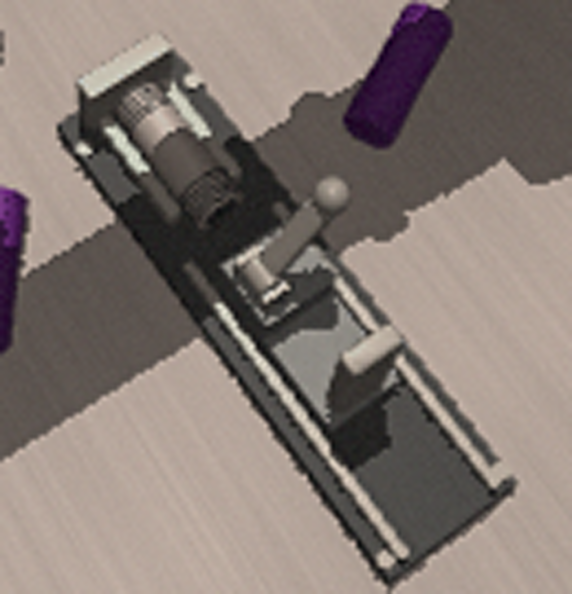

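View pics/crop_d.png

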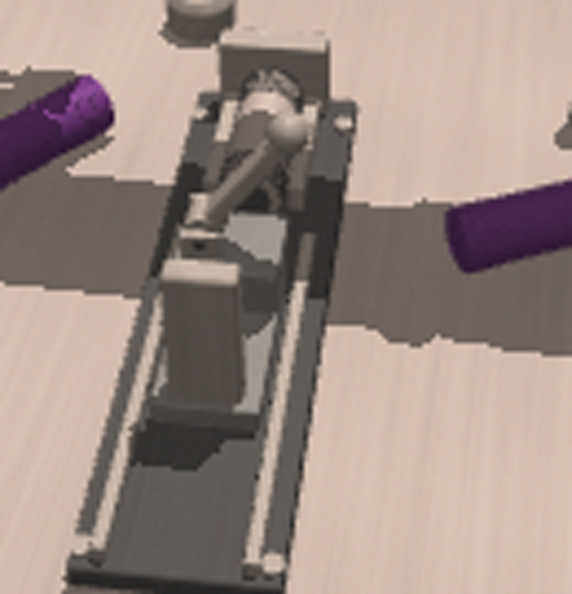

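```bash
python3 - <<'E'
from h import *
S=lambda x,y:('scene0',(x+.5)/4.4-.5+240,(y+.5)/4.4-.5+215)
D=lambda x,y:('side0',(x+.5)/4.4-.5+190,(y+.5)/4.4-.5+210)
print('fin',tri(S(374,349),D(201,272)), plane(*S(374,349),.1),plane(*D(201,272),.1))
print('ball',tri(S(331,193),D(288,128)))
print('fin ends',plane(*S(351,362),.1),plane(*S(397,335),.1),plane(*D(165,272),.1),plane(*D(240,272),.1))
# anvil top edge, base plate ends
print('anvil top',plane(*S(80,80),.058),plane(*S(163,36),.058),plane(*D(222,36),.058),plane(*D(328,38),.058))
for z in (0.0,0.012):
  print('base',[plane(*q,z)[:2].round(4).tolist() for q in (S(62,128),S(388,585),S(515,488),D(68,583),D(285,588))])
# nipple seen end
print('nip near end', plane(*S(218,212),.029), 'far', plane(*S(133,95),.043))
print('hinge',plane(*S(258,275),.064),plane(*D(205,215),.064))
E
```

```text
fin (array([0.48907062, 0.30610153, 0.09859106]), [np.float64(0.0013871528375782362), np.float64(0.0013871528375781787)]) [0.48827077 0.3055383  0.1       ] [0.48965023 0.30872378 0.1       ]
ball (array([0.46445342, 0.23082451, 0.11901736]), [np.float64(0.0014511427667269017), np.float64(0.0014511427667269114)])
fin ends [0.5022216  0.30474512 0.1       ] [0.47388986 0.30591827 0.1       ] [0.50468815 0.31105441 0.1       ] [0.47337543 0.30620146 0.1       ]
anvil top [0.52614937 0.07674656 0.058     ] [0.46894043 0.07816937 0.058     ] [0.52888313 0.08627917 0.058     ] [0.47122044 0.07952117 0.058     ]
base [[0.5388, 0.0737], [0.5288, 0.3935], [0.4397, 0.3901], [0.5319, 0.3943], [0.4425, 0.3824]]
base [[0.5414, 0.0786], [0.5314, 0.3944], [0.4434, 0.391], [0.5283, 0.4027], [0.4408, 0.3911]]
nip near end [0.49565774 0.17941489 0.029     ] far [0.50100914 0.09546048 0.043     ]
hinge [0.5067535  0.23221815 0.064     ] [0.50562729 0.23508886 0.064     ]
```

Could be mistaken for the target: the purple look-alikes at scene (331,232) and (238,276), the orange coupling at (209,130), and the small grey fittings at (316,199) and (165,232). I choose the grey threaded nipple at (280,248) and its stop; the crops confirm it. Next I'll move closer for a wrist view.

Call:
step_arm:
  plan:
    - [8.7, -4, 3.5, 0, 0]
    - [8.7, -8, 7, 0, 0]
    - [8.7, -12, 10.5, 0, 0]
    - [8.7, -16, 14, 0, 0]
    - [8.7, -16, 15, 0, 0]
    - [8.7, -16, 15, 0, 0]
    - [8.7, -16, 15, 0, 0]

```text
t: 0.85
tcp_pos: [0.49, 0.1498, 0.4048]
orientation: [0.5, 0.5, -0.5, 0.5]
contact_force: [-0.1, -0.7, 0.5]
width: 1.002
```

```bash
python3 - <<'E'
from h import *
a=get('wrist','wrist1'); print(telemetry.get_state()['tcp_pos'])
cv2.imwrite('pics/wrist1b.png',cv2.resize(a[:300,100:460],None,fx=2.0,fy=2.0,interpolation=cv2.INTER_CUBIC))
E
```

```text
[0.49055139 0.14895431 0.40468365]
```

View pics/wrist1b.png

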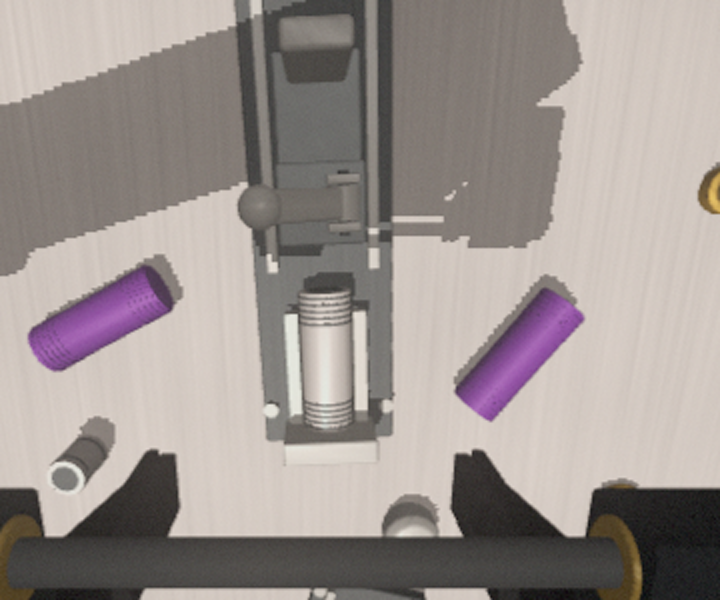

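```bash
python3 - <<'E'
from h import *
W=lambda x,y:('wrist1',(x+.5)/2-.5+100,(y+.5)/2-.5)
p=lambda x,y,z:plane(*W(x,y),z).round(4).tolist()
print('fin corners',[p(281,16,.1),p(353,14,.1),p(279,50,.1),p(355,46,.1)])
print('ball',p(260,207,.12))
print('nip near/far top',p(326,289,.0455),p(328,427,.0455))
print('nip axis mid', p(326,289,.029),p(329,429,.029))
print('ears',p(345,175,.064),p(345,228,.064),p(345,202,.064))
print('base edges z.01 L',p(268,440,.01),p(244,100,.01),'R',p(392,436,.01),p(388,100,.01))
print('rail L',p(270,410,.014),p(272,264,.014),'R',p(387,407,.014),p(374,258,.014))
E
```

```text
fin corners [[0.4748, 0.3106, 0.1], [0.5061, 0.3113, 0.1], [0.4737, 0.2975, 0.1], [0.5072, 0.2991, 0.1]]
ball [0.4652, 0.2313, 0.12]
nip near/far top [0.4963, 0.1841, 0.0455] [0.4981, 0.0958, 0.0455]
nip axis mid [0.4966, 0.1817, 0.029] [0.4992, 0.0876, 0.029]
ears [0.5055, 0.2471, 0.064] [0.506, 0.2199, 0.064] [0.5058, 0.2334, 0.064]
base edges z.01 L [0.4562, 0.0713, 0.01] [0.4473, 0.2913, 0.01] R [0.5448, 0.0744, 0.01] [0.5332, 0.2914, 0.01]
rail L [0.4585, 0.0956, 0.014] [0.4621, 0.1955, 0.014] R [0.5398, 0.0979, 0.014] [0.5275, 0.1993, 0.014]
```

Call:
step_arm:
  plan:
    - [8.7, 0, 5, 0, 1.5]
    - [8.7, 0, 10, 0, 2.7]
    - [8.7, 0, 14, 0, 2.7]
    - [8.7, 0, 15.5, -2, 2.7]
    - [8.7, 0, 15.5, -6, 2.7]
    - [8.7, 0, 15.5, -10, 2.7]
    - [8.7, 0, 15.5, -10, 2.7]
    - [8.7, 0, 15.5, -10, 2.7]

```text
t: 1.7
tcp_pos: [0.4911, 0.3038, 0.3046]
orientation: [0.488, 0.511, -0.489, 0.511]
contact_force: [0.1, 0.1, 0.7]
width: 0.998
```

```bash
python3 - <<'E'
from h import *
a=get('side','side1');b=get('scene','scene1');s=telemetry.get_state(); print(s['tcp_pos'],s['contact_force'])
a=cv2.resize(a[120:345,130:330],None,fx=2.4,fy=2.4);b=cv2.resize(b[180:350,230:380],None,fx=2,fy=2.4)
h=min(a.shape[0],b.shape[0]);cv2.imwrite('pics/v1.png',np.hstack([a[:h],b[:h]]))
E
```

```text
[0.49145327 0.30486652 0.30715404] [-0.88899617 -0.50422699  0.70250033]
```

View pics/v1.png

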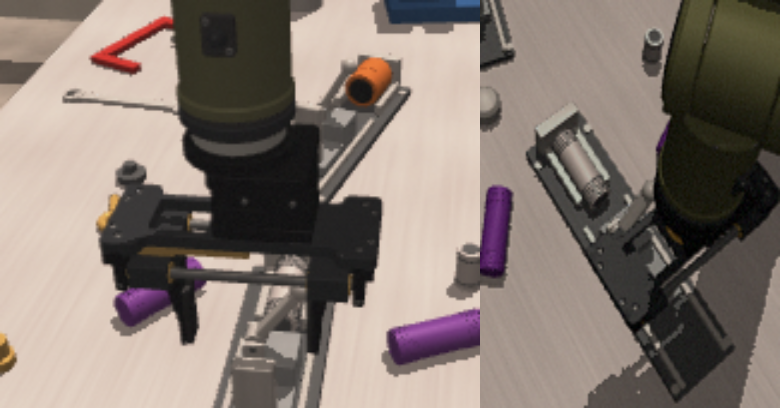

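The fingers (side-crop x 185 and 315) straddle the fin (x≈255) symmetrically. Next: descend and close lightly.

Call:
step_arm:
  plan:
    - [8.7, 0, 0, -2, 0]
    - [8.7, 0, 0, -4, 0]
    - [8.7, 0, 0, -5.5, 0]
    - [8.7, 0, 0, -5.5, 0]
    - [2.5, 0, 0, -5.5, 0]
    - [2.5, 0, 0, -5.5, 0]
    - [2.5, 0, 0, -5.5, 0]
    - [2.5, 0, 0, -5.5, 0]
    - [2.5, 0, 0, -5.5, 0]
    - [2.5, 0, 0, -5.5, 0]
  force: 12

```text
t: 2.8
tcp_pos: [0.49, 0.305, 0.2499]
orientation: [0.488, 0.512, -0.488, 0.512]
contact_force: [0.3, -0.0, 0.3]
width: 0.539
```

Call:
step_arm:
  plan:
    - [2.5, 0, 0, 0, 0]
    - [2.5, 0, 0, 0, 0]
    - [2.5, 0, 0, 0, 0]
    - [2.5, 0, 0, 0, 0]
    - [2.5, 0, 0, 0, 0]
    - [2.5, 0, 0, 0, 0]

```text
t: 3.4
tcp_pos: [0.4905, 0.3049, 0.2498]
orientation: [0.489, 0.511, -0.488, 0.512]
contact_force: [3.6, 0.9, -3.3]
width: 0.386
```

Call:
step_arm:
  plan:
    - [2.5, 0, 0, 0, 0]
    - [2.5, 0.02, -0.5, 0, 0]
    - [2.5, 0.05, -1, 0, 0]
    - [2.5, 0.07, -1.5, 0, 0]
    - [2.5, 0.1, -2, 0, 0]
    - [2.5, 0.1, -2, 0, 0]

```text
t: 4.0
tcp_pos: [0.4914, 0.2848, 0.2498]
orientation: [0.489, 0.511, -0.488, 0.512]
contact_force: [5.0, 0.7, -4.1]
width: 0.388
```

Call:
step_arm:
  plan:
    - [2.5, 0.01, -0.2, 0, 0]
    - [2.5, 0.02, -0.4, 0, 0]
    - [2.5, 0.02, -0.5, 0, 0]
    - [2.5, 0.02, -0.5, 0, 0]

```text
t: 4.4
tcp_pos: [0.4915, 0.2805, 0.2498]
orientation: [0.489, 0.512, -0.487, 0.512]
contact_force: [5.2, 2.4, -4.6]
width: 0.39
```

Call:
step_arm:
  plan:
    - [2.5, 0, -0.1, 0, 0]
    - [2.5, 0.01, -0.2, 0, 0]
    - [2.5, 0.01, -0.2, 0, 0]

```text
t: 4.7
tcp_pos: [0.4916, 0.2786, 0.2498]
orientation: [0.489, 0.512, -0.487, 0.512]
contact_force: [5.6, 2.1, -4.8]
width: 0.39
```

```bash
python3 - <<'E'
from h import *
a=get('scene','scene2')[200:350,230:380];s=telemetry.get_state(); print(s['tcp_pos'],s['contact_force'])
cv2.imwrite('pics/v2.png',cv2.resize(a,None,fx=4,fy=4,interpolation=cv2.INTER_CUBIC))
E
```

```text
[0.4915489  0.27862535 0.24981764] [ 5.66838769  2.4430204  -4.79288627]
```

View pics/v2.png

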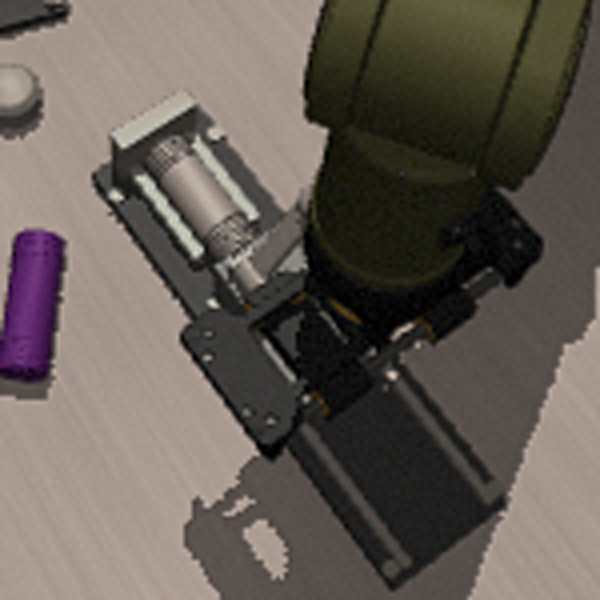

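The stop has followed and its front is right next to the nipple end (crop ≈(235,240)). I'll continue in small steps and watch the force.

Call:
step_arm:
  plan:
    - [2.5, 0.01, -0.1, 0, 0]
    - [2.5, 0.01, -0.2, 0, 0]
    - [2.5, 0.01, -0.2, 0, 0]

```text
t: 5.05
tcp_pos: [0.4917, 0.2766, 0.2498]
orientation: [0.489, 0.512, -0.487, 0.512]
contact_force: [5.4, 2.8, -5.1]
width: 0.39
```

Call:
step_arm:
  plan:
    - [2.5, 0, -0.1, 0, 0]
    - [2.5, 0.01, -0.2, 0, 0]
    - [2.5, 0.01, -0.2, 0, 0]

```text
t: 5.35
tcp_pos: [0.4917, 0.2752, 0.2499]
orientation: [0.489, 0.512, -0.487, 0.512]
contact_force: [6.4, 4.0, -4.8]
width: 0.386
```

Call:
step_arm:
  plan:
    - [2.5, 0.01, -0.1, 0, 0]
    - [2.5, 0.01, -0.2, 0, 0]
    - [2.5, 0.01, -0.2, 0, 0]

```text
t: 5.65
tcp_pos: [0.4916, 0.2744, 0.2498]
orientation: [0.49, 0.513, -0.486, 0.511]
contact_force: [6.2, 6.9, -7.4]
width: 0.387
```

Call:
step_arm:
  plan:
    - [2.5, 0.01, -0.1, 0, 0]
    - [2.5, 0.01, -0.2, 0, 0]
    - [2.5, 0.01, -0.2, 0, 0]
    - [2.5, 0.01, -0.2, 0, 0]

```text
t: 6.05
tcp_pos: [0.4915, 0.2738, 0.2499]
orientation: [0.49, 0.513, -0.485, 0.511]
contact_force: [7.1, 10.3, -10.3]
width: 0.392
```

```bash
python3 - <<'E'
from h import *
a=get('scene','scene3')[220:290,250:320];s=telemetry.get_state(); print(s['tcp_pos'],s['contact_force'])
cv2.imwrite('pics/v3.png',cv2.resize(a,None,fx=8,fy=8,interpolation=cv2.INTER_CUBIC))
E
```

```text
[0.49147226 0.27382134 0.24988151] [ 7.08391199 10.96571357 -9.9714387 ]
```

View pics/v3.png

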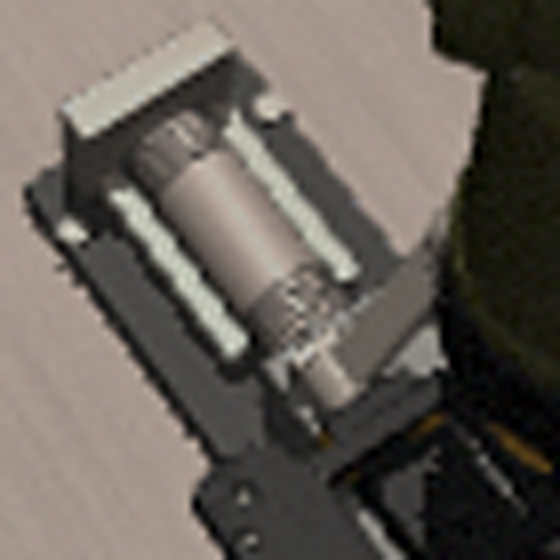

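Force built to 11 N while the tool stalled (0.2744→0.2738), so the stop is against the nipple and the nipple against the anvil. Next: release, lift, and step back to check.

Call:
step_arm:
  plan:
    - [7, 0, 0, 0, 0]
    - [7, 0, 0, 0, 0]
    - [7, 0, 0, 0, 0]
    - [7, 0, 0, 0, 0]
    - [7, 0, 0, 0, 0]
    - [7, 0, 0, 2, 0]
    - [7, 0, 0, 6, 0]
    - [7, 0, 0, 10, 0]
    - [7, 0, -3, 13, 0]
    - [7, 0, -8, 15, 0]
    - [3, 0, -12, 15, 0]
    - [0, 0, -12, 15, 0]
    - [0, 0, -12, 15, 0]
    - [0, 0, -12, 15, 0]

```text
t: 7.5
tcp_pos: [0.4914, 0.151, 0.3996]
orientation: [0.488, 0.512, -0.488, 0.512]
contact_force: [0.0, -0.2, 1.0]
width: 0.527
```

```bash
python3 - <<'E'
from h import *
a=get('wrist','wrist2'); s=telemetry.get_state();print(s['tcp_pos'],s['contact_force'],s['width'])
cv2.imwrite('pics/wrist2b.png',cv2.resize(a[:300,100:460],None,fx=2.0,fy=2.0,interpolation=cv2.INTER_CUBIC))
E
```

```text
[0.49134619 0.15140953 0.39949059] [-0.75509402  0.02208594 -0.3018525 ] 0.48079841928945116
```

View pics/wrist2b.png

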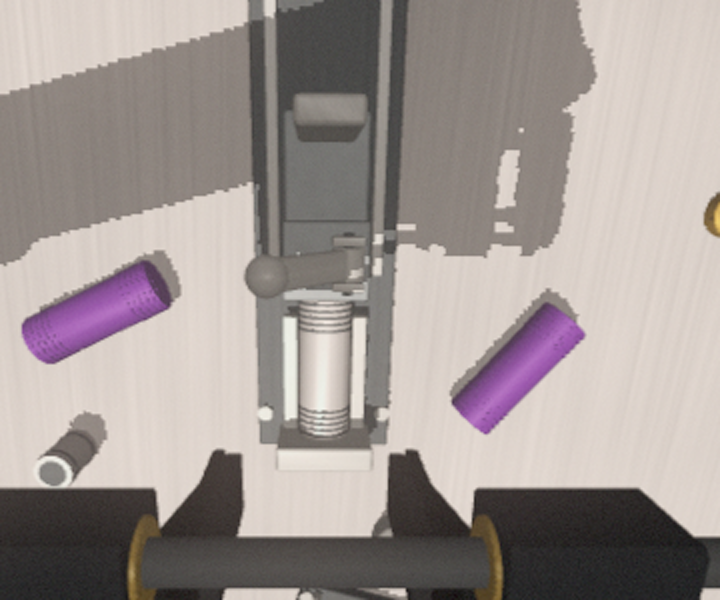

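```bash
python3 - <<'E'
from h import *
W=lambda x,y:('wrist2',(x+.5)/2-.5+100,(y+.5)/2-.5)
p=lambda x,y,z:plane(*W(x,y),z).round(4).tolist()
print('fin corners',[p(295,95,.1),p(366,95,.1),p(294,128,.1),p(368,127,.1)])
print('ball',p(266,276,.12),p(266,276,.125))
print('nip top',p(326,299,.0455),p(325,433,.0455))
print('front edge',p(326,298,.049),'ears',p(350,240,.064),p(348,290,.064))
E
```

```text
fin corners [[0.4755, 0.2797, 0.1], [0.507, 0.2813, 0.1], [0.4755, 0.2663, 0.1], [0.5088, 0.2683, 0.1]]
ball [0.466, 0.2021, 0.12] [0.4664, 0.2027, 0.125]
nip top [0.4956, 0.181, 0.0455] [0.4997, 0.0959, 0.0455]
front edge [0.4955, 0.1821, 0.049] ears [0.5063, 0.2164, 0.064] [0.507, 0.1896, 0.064]
```

Fin centre is now (0.492, 0.274) and nipple centre about (0.498, 0.138): 136–138 mm along the axis against 140 expected, which is within the error. The stop front overlaps the nipple end (row ~298) with no gap seen, and the ball is at (0.466, 0.202). Next: go above the ball with the fingers shut.

Call:
step_arm:
  plan:
    - [0, -1, 2, 0, 0]
    - [0, -2.7, 5.15, 0, 0]
    - [0, -2.7, 5.15, -2, 0]
    - [0, -2.7, 5.15, -4, 0]
    - [0, -2.7, 5.15, -6, 0]
    - [0, -2.7, 5.15, -7, 0]
    - [0, -2.7, 5.15, -7, 0]
    - [0, -2.7, 5.15, -7, 0]
  force: 40

```text
t: 8.35
tcp_pos: [0.4648, 0.2021, 0.3302]
orientation: [0.488, 0.512, -0.488, 0.512]
contact_force: [-0.0, -0.1, 0.2]
width: 0.011
```

```bash
python3 - <<'E'
from h import *
a=get('side','side4');b=get('scene','scene4');s=telemetry.get_state(); print(s['tcp_pos'],s['contact_force'],s['width'])
for sv in('side4','scene4'): print(sv,proj(sv,s['tcp_pos']-np.array([0,0,.182])),proj(sv,[.466,.202,.123]))
a=cv2.resize(a[150:320,170:320],None,fx=2.6,fy=2.6);b=cv2.resize(b[200:350,230:380],None,fx=2.6,fy=2.6)
h=min(a.shape[0],b.shape[0]);cv2.imwrite('pics/v4.png',np.hstack([a[:h],b[:h]]))
E
```

```text
[0.4650961  0.20190856 0.33088835] [ 0.31271791 -0.41306619  0.04226762] 0.003218981050994064
side4 [257.58265939 217.61679621] [257.32544664 227.85360626]
scene4 [308.27680545 244.06766587] [306.98697385 248.94173154]
```

View pics/v4.png

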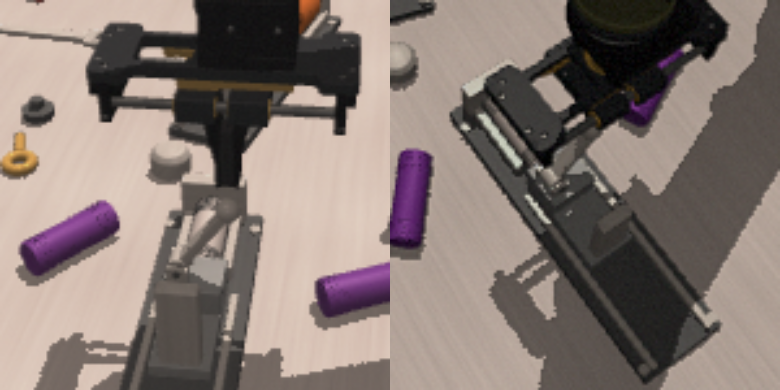

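The closed fingertip is directly above the ball (side crop tip (228,185), ball (230,207)). I'll press down along the lever's arc.

Call:
step_arm:
  plan:
    - [0, 0, 0, -1, 0]
    - [0, 0, 0, -1.6, 0]
    - [0, -0.5, 0, -2, 0]
    - [0, -1, -0.05, -2.4, 0]
    - [0, -1.5, -0.05, -2.8, 0]
    - [0, -1.8, -0.1, -3.1, 0]
    - [0, -1.8, -0.1, -3.1, 0]

```text
t: 9.15
tcp_pos: [0.4459, 0.2005, 0.2984]
orientation: [0.488, 0.512, -0.488, 0.512]
contact_force: [0.5, 0.0, 0.5]
width: 0.0
```

```bash
python3 - <<'E'
from h import *
a=get('side','side5');s=telemetry.get_state(); print(s['tcp_pos'],s['contact_force'],s['width'])
cv2.imwrite('pics/v5.png',cv2.resize(a[180:320,180:320],None,fx=4,fy=4))
E
```

```text
[0.44634595 0.20052158 0.29865732] [-0.08772122 -1.0439302  -0.53358896] 0.008398502575902243
```

View pics/v5.png

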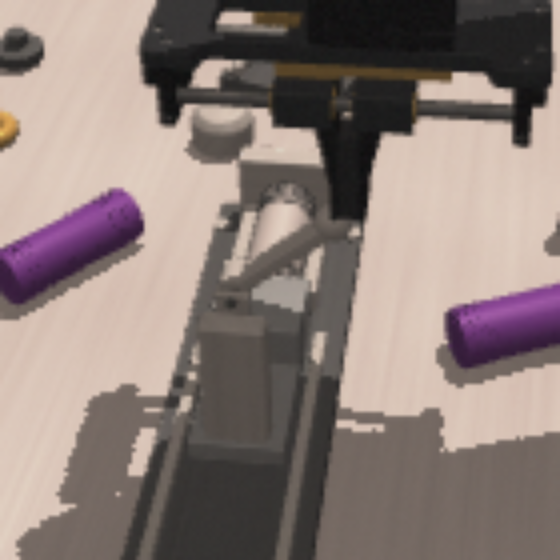

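The lever follows the fingertip (ball under the tip at crop ≈(345,232)), now at about 40°. Continuing down.

Call:
step_arm:
  plan:
    - [0, -0.5, 0, -0.6, 0]
    - [0, -1, -0.05, -1.3, 0]
    - [0, -1.4, -0.05, -2, 0]
    - [0, -1.7, -0.1, -2.7, 0]
    - [0, -1.9, -0.1, -3.3, 0]
    - [0, -2, -0.1, -3.8, 0]
    - [0, -2, -0.1, -4.2, 0]
    - [0, -2, -0.1, -4.2, 0]

```text
t: 10.0
tcp_pos: [0.4259, 0.1994, 0.2554]
orientation: [0.487, 0.512, -0.489, 0.511]
contact_force: [-0.8, -0.1, 0.1]
width: 0.006
```

Call:
step_arm:
  plan:
    - [0, 0, 0, -0.3, 0]
    - [0, 0, 0, -0.6, 0]
    - [0, 0, 0, -0.9, 0]
    - [0, 0, 0, -0.9, 0]

```text
t: 10.4
tcp_pos: [0.4272, 0.1997, 0.2499]
orientation: [0.488, 0.511, -0.488, 0.512]
contact_force: [-8.2, -2.9, 18.4]
width: 0.004
```

```bash
python3 - <<'E'
from h import *
a=get('side','side6');s=telemetry.get_state(); print(s['tcp_pos'],s['contact_force'],s['width'])
cv2.imwrite('pics/v6.png',cv2.resize(a[180:320,180:320],None,fx=4,fy=4))
E
```

```text
[0.42721421 0.19964345 0.24990259] [-7.58781026 -3.06823359 17.08401155] 0.007509277332934998
```

View pics/v6.png

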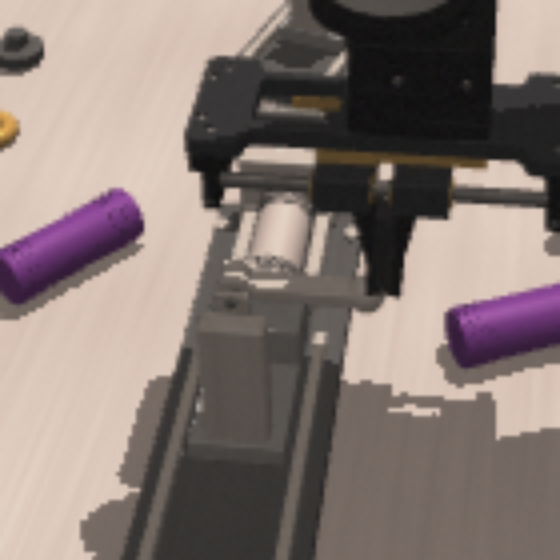

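Force rose sharply to 18 N with the lever looking flat. One slightly firmer push, then lift and inspect.

Call:
step_arm:
  plan:
    - [0, 0.1, 0, -0.1, 0]
    - [0, 0.1, 0, -0.2, 0]
    - [0, 0.1, 0, -0.2, 0]

```text
t: 10.75
tcp_pos: [0.4277, 0.1999, 0.249]
orientation: [0.488, 0.512, -0.488, 0.512]
contact_force: [-13.4, -4.5, 28.6]
width: 0.008
```

Call:
step_arm:
  plan:
    - [0, 0, 0, 1.5, 0]
    - [0, 0, 0, 5, 0]
    - [0, 0, 0, 9, 0]
    - [0, 1, -1, 13, 0]
    - [0, 4, -4, 15, 0]
    - [0, 6.4, -6, 15, 0]
    - [0, 6.4, -6, 15, 0]
    - [0, 6.4, -6, 15, 0]

```text
t: 11.55
tcp_pos: [0.4924, 0.1388, 0.3954]
orientation: [0.489, 0.511, -0.488, 0.511]
contact_force: [-0.9, 0.8, 0.6]
width: 0.001
```

```bash
python3 - <<'E'
from h import *
a=get('wrist','wrist7');s=telemetry.get_state(); print(s['tcp_pos'],s['contact_force'],s['width'])
c=get('side','side7')
cv2.imwrite('pics/wrist7b.png',cv2.resize(a[:300,100:460],None,fx=2.0,fy=2.0,interpolation=cv2.INTER_CUBIC))
cv2.imwrite('pics/v7.png',cv2.resize(c[190:320,180:310],None,fx=4.5,fy=4.5,interpolation=cv2.INTER_CUBIC))
E
```

```text
[0.49168563 0.1397122  0.39530851] [-0.53455538  1.42516438 -0.09122653] 0.007792056853333424
```

View pics/wrist7b.png

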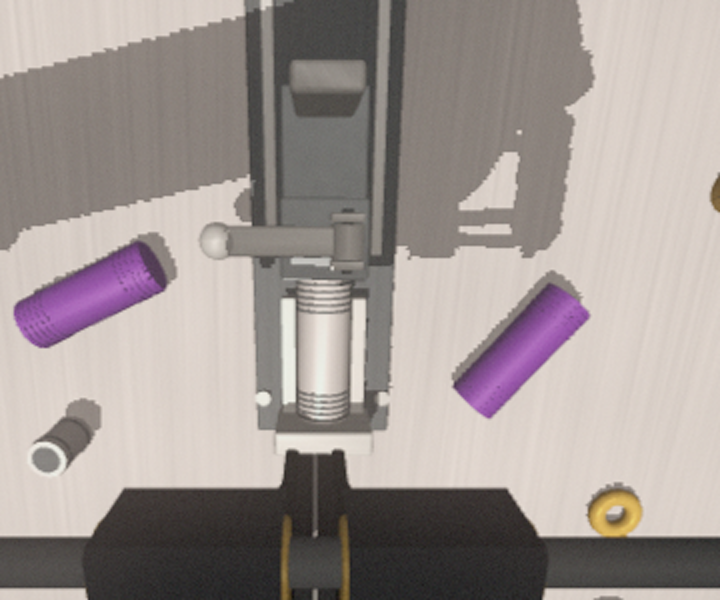

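View pics/v7.png

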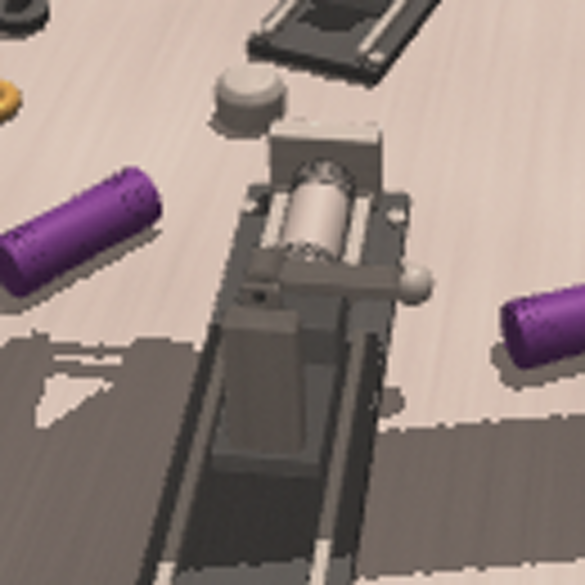

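```bash
python3 - <<'E'
from h import *
W=lambda x,y:('wrist7',(x+.5)/2-.5+100,(y+.5)/2-.5)
D=lambda x,y:('side7',(x+.5)/4.5-.5+180,(y+.5)/4.5-.5+190)
p=lambda x,y,z:plane(*W(x,y),z).round(4).tolist()
print('ball',tri(W(215,240),D(416,284)))
print('fin',[p(291,61,.1),p(365,61,.1),p(290,93,.1),p(367,93,.1)])
print('nip',p(324,280,.0455),p(324,417,.0455),'front',p(324,279,.049))
a=cv2.imread('pics/wrist7.png')[90:220,210:310];cv2.imwrite('pics/v8.png',cv2.resize(a,None,fx=4.5,fy=4.5,interpolation=cv2.INTER_CUBIC))
E
```

```text
ball (array([0.43527897, 0.20076779, 0.05929285]), [np.float64(0.00017506301500673532), np.float64(0.00017506301500660082)])
fin [[0.4752, 0.2799, 0.1], [0.507, 0.2814, 0.1], [0.4752, 0.2675, 0.1], [0.5088, 0.269, 0.1]]
nip [0.4953, 0.1802, 0.0455] [0.4995, 0.0959, 0.0455] front [0.4952, 0.1812, 0.049]
```

View pics/v8.png

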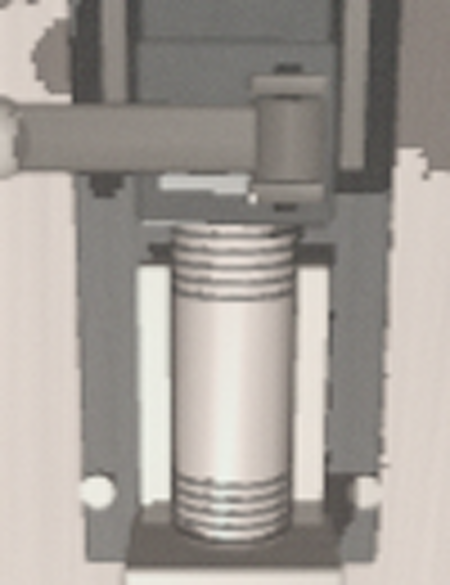

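The ball triangulates to z = 0.0593 (60 expected when flat). The fin hasn't moved (0.274) and no gap shows at the nipple, so I'm handing in.

```bash
python3 -c "
from bench import job_done
print(job_done())"
```

```text
the job is handed in; nothing more can be done
None
```

The nipple jig's stop is up against the nipple and its cam lever is flat and locked. I handed the job in at about 12 s of robot time.

- **Stop:** I gripped the fin lightly (12 N) and slid the stop about 31 mm, until the tool stalled at about 11 N. That means stop on nipple and nipple on anvil. After locking, the fin was still at y ≈ 0.274 m and the wrist view showed no gap.
- **Lever:** I pressed it down along its arc with the closed fingertips, peaking at about 29 N straight down. The ball then triangulated to z = 59 mm, against 60 mm expected when flat.
- **Left alone:** I never went near the spare jig or the purple look-alikes. I did not check the spare jig again at the end.
- **Disagreements:** The fin-to-nipple distance measured 136–138 mm against the 140 mm given. The hinge ears also looked about 12 mm to +x of where I placed the hinge from the fin centre, and the flat ball's position fits the ears. Neither showed up as a gap or a raised lever.

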